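Roll a bar blank into the V-block and set it against the end stop

TASK

Roll the round aluminium bar that lies on the bench sideways over the sloping shoulder into the groove of the V-block, and push it endwise along the groove until its end is up against the stop plate. Push with the fingers only: the bar must never be picked up or tipped, and the tools and other pieces lying about stay where they are. Leave the bar resting in the groove.

Things in the scene. Friction and masses are not known exactly. Their poses are not given: they have to be found in the camera images.
- bar: Plain turned aluminium round bar, 50 mm diameter, 140 long, 0.55 to 0.93 kg, lying on its side left or right of the V-block. Origin: middle of the bar on its centre line (25 mm above the bench); x runs along the bar, y and z turn as it rolls. Oily-smooth: friction about 0.3 with everything, fingers too. Pushed from the side it rolls; pushed fast it coasts a few cm ahead of the finger.
- vblock: Low dark steel V-block, 130 mm long, 105 wide, 10 high, screwed down. Origin: middle of its underside, at bench height; x runs along the groove, away from the robot, to the stop plate. 120 degree V at y = 0, lips 10 mm high at y = +-21 mm, 4 mm flats, then 20 degree shoulders down to the bench at y = +-52 mm. Rolling the bar up a shoulder takes 3 to 8 N; it then drops over the lip.
- seat (a point): Where the middle of the bar belongs, seated and against the stop: on the groove's centre line, at -5 mm along the block's x, 27 mm above the bench; axes as the block's. To clear the stop plate and lie on the block, the bar must come over the lip with its middle 3 to 53 mm short of this point (towards -x); it starts 15 to 43 mm short. Sliding it along takes 1.5 to 4 N.
- stop (a point): Centre of the bar-side face of the steel stop plate on the block's far end: on the groove's centre line, 65 mm along the block's x, 27 mm above the bench. The plate is 60 mm wide, 8 thick, 50 high; its face looks to the block's -x.
- setup_block: Steel set-up block with holes, 75 x 50 x 25 mm, 0.7 kg, lying on the bench on the side of the V-block where the bar is not. Origin: centre of its underside. Leave it alone.
- offcut: Short steel bar end, 40 mm diameter, 55 mm high, standing upright on the bench beyond the V-block. Origin: centre of its underside. Leave it alone.
- hammer: Hammer with a wooden handle, about 260 mm long, 26 mm high, lying on the far side of the bench. Origin: middle of its length at bench height, handle to its -x. Leave it alone.
- file: Flat file with a wooden handle, 310 mm long, 30 mm high, lying at the near right. Origin at bench height, 45 mm ahead of the handle's front end; blade towards its +x. Leave it alone.
- square: Engineer's square lying flat: stock 100 x 18 x 16 mm along its x, blade 130 mm long towards its +y. Origin: centre of the stock's underside, far left. Leave it alone.
- ink_tin: Grey round tin, 60 mm diameter, 75 mm high, standing at the far right. Origin: centre of its underside. Leave it alone.
- punch_stand: Wooden block 110 x 45 x 40 mm with four steel punches standing in it (120 mm high over all), at the near left. Origin: centre of its underside. Leave it alone.
Not all that is in view belongs to the job. There is more than one size of the bar; the job needs the smallest.

How it is judged:
On the way, in this order (a step that is already met when the one before it is completed fails the run):
1. the bar has rolled (turned about its own length) on the bench beside the V-block (angle between bar's own z axis and vertical above 1.2 rad and height (world z) of bar below 0.03 m and (y of bar in the frame of vblock above 0.05 m or y of bar in the frame of vblock below -0.05 m)), for 0.05 s.
2. the bar lies in the groove (y of bar in the frame of vblock between -0.003 and 0.003 m and height (world z) of bar between 0.0245 and 0.029 m and angle between the x axis of bar and the x axis of vblock, either way round below 0.04 rad), for 0.2 s.
At the end, for the whole second after the job is handed in: The bar, having been rolled over the bench into the V-block, lies at rest down in the groove (centre line within 3 mm of the groove's middle, 24.5 to 29 mm above the bench, square within 0.04 rad), its end within 3 mm of the stop plate's face (all of step 2 and x of bar in the frame of vblock between -0.008 and -0.002 m and linear speed of bar below 0.01 m/s); the robot touches nothing.
It fails at once if the bar is picked up (its centre line more than 31 mm above the bench while clear of the V-block, or more than 44 mm anywhere) (((y of bar in the frame of vblock above 0.062 m or y of bar in the frame of vblock below -0.062 m) and height (world z) of bar above 0.031 m) or height (world z) of bar above 0.044 m).
It fails at once if the bar is tipped out of level by more than 0.25 rad (angle between bar's own x axis and vertical below 1.32 rad or angle between bar's own x axis and vertical above 1.82 rad).
It fails at once if a tool or other piece on the bench is moved by more than 20 mm (distance of any of setup_block, offcut, hammer, file, square, ink_tin, punch_stand from where it was at the start of the episode above 0.02 m).
It also fails if it takes over 48 s, if anything falls off the work surface, if the arm or the gripper's body presses on something with over 40 N, if the wrist force passes 120 N, or if a joint passes its speed limit or range.

ROBOT

A 6-joint arm with a two-finger parallel gripper is mounted at the origin on the work surface. World frame = base frame: x ahead of the robot, y to its left, z up, the work surface at z = 0. Lengths are in m, angles in rad, forces in N, time in s.
With the tool pointing down it reaches from about 0.35 to 0.875 m from the base axis. Payload 4.2 kg.
Tool frame: the origin (TCP) lies midway between the tips of the shut fingers; the grasp point (between the pads) lies 19 mm behind it; z points along the fingers, y is the direction in which the jaws open and shut (so a half turn about z gives the same grasp; the last joint's range is limited). The gripper opens to 87 mm and grips with 3 to 60 N. Pads are 19 mm wide; open, the fingers measure 117 mm over their backs; the gripper's body (75 mm by 190 mm) begins 51 mm behind the grasp point.
Start: joints at [-0.999, 0.385, 0.008, 0, -1.194, -0.259], TCP at [0.192, -0.595, 0.223] pointing down, gripper open.
Joint ranges: [-3.14, 3.14], [-1.21, 2.06], [-1.07, 1.41], [-3.16, 2.05], [-2.99, -0.16], [-3.1, 3.1]. Speed limits (rad/s): [2.79, 2.79, 3.14, 3.14, 3.14, 3.14].

INTERFACE

Orientations are given as [roll, pitch, yaw] about the fixed x, y, z axes, in that order (R = Rz(yaw) Ry(pitch) Rx(roll)).
In Python, from plant import r, vision gives the robot as it stands.
- The arm moves only by the tool play_rows, never from a script. Its argument "series" is a list that holds one entry, the list of rows, each a list of 7 numbers: the shift along the tool's x, y, z in units of 30 mm (1.0 is 30 mm), then the turn, a rotation vector about the tool's x, y, z in units of 10 degrees (1.0 is 10 degrees), then the opening, from -1 (shut) to 1 (fully open), so that 0 is half open. In form: [[[tx, ty, tz, wx, wy, wz, gripper], ...]]. A call has 1 to 12 rows; each row shifts and turns the commanded pose from where the row before left it, along the tool's axes as they then stand; what a row does not reach is not made up. A row lasts 1/8 s, in which the tool goes at most 62.5 mm and 10.7 degrees, less where a joint would pass 70% of its speed; a pose out of reach is approached as far as the arm can. A call is refused whole if a number of a shift passes 1 or a number of a turn 1, either way. A call with a gripper value outside its range is refused whole. The fingers move at their own pace and stop on an object; "newtons" is the grip in N (left out, the last holds). Time passes only in rows, so rows that do not move let the fingers close. It gives the time, the measured TCP pose, the force and the opening at its end, in the units of the state.
- r.sense(): the state, without advancing time (a new reading comes with each control period).
- vision.capture(name): name is "scene" or "top" or "wrist"; returns a dict with "img" (400x640x3 uint8, red, green, blue), "camera_matrix" (3x3 intrinsics, pixels), "T" (4x4, takes a point from camera to world coordinates); the wrist camera has in their place "mount" (4x4, takes a point from camera to tool coordinates, whose origin is the TCP and whose axes are the flange's). Camera axes: x right, y down, z forward; pixel columns grow to the right and rows downward; lengths in m; the calibration is good to about 2 mm. A picture is of the moment at which its call begins: read the wrist's pose just before it. There is no depth.
- r.hand_in(): hands the job in, once; it reports no verdict.
The state is a dict: "time": time; "joints": joint angles; "joint_velocities": joint speeds; "effort": joint torques, N m; "eef_pos": TCP position; "orientation": TCP orientation; "ft_force": force on the tool from outside, world axes, zero at the start; "ft_torque": the same for the moment, N m; "opening": finger opening in m.
Only numpy, scipy, OpenCV 4.12 (cv2) and the standard library are available. Lean on these libraries where they do the work, as an engineer would, in place of code of your own. Each camera call takes 0.05 s, during which the arm holds its last target.

## Working session

There is one attempt and no reset: what is moved stays moved. The work goes in short steps, Python scripts to look and compute and a tool call to move; the robot and the scene stay as the last step left them, time stands still between calls to the robot, and variables do not carry over. Pictures are saved under pics/ and viewed, and the job is handed in when it is done.

Besides the shell and the picture viewer there is one more tool, called after "Emit:" as name(argument=value, ...), one argument or row to a line, values as JSON. play_rows: Moves the arm, as the interface text tells. Its arguments: {"type":"object","properties":{"series":{"type":"array","items":{"type":"array","items":{"type":"array","items":{"type":"number"}}}},"newtons":{"type":"number"}},"required":["series"]}

```bash
ls; mkdir -p pics; python3 - <<'E'
from plant import r, vision
import cv2, numpy as np
np.set_printoptions(precision=4,suppress=True)
print(r.sense())
for n in ["scene","top"]:
    d=vision.capture(n); cv2.imwrite(f"pics/{n}0.png",d["img"][:,:,::-1]); print(n,d["camera_matrix"],d["T"])
E
```

```text
pics
{'time': 0.0, 'joints': array([-0.9994,  0.3856,  0.0066, -0.0005, -1.194 , -0.2586]), 'joint_velocities': array([ 0.0017,  0.0004, -0.0001, -0.0007, -0.0007, -0.0009]), 'effort': array([ -0.0003, -39.0664,  18.7408,   4.2198,   0.0111,  -0.0002]), 'eef_pos': array([ 0.1922, -0.5941,  0.2214]), 'orientation': array([ 3.1394, -0.0001, -2.829 ]), 'ft_force': array([-0.9135,  0.6539,  0.6219]), 'ft_torque': array([ 0.0107,  0.0209, -0.0048]), 'opening': 0.08722359519157108}
scene [[409.4294   0.     316.0396]
 [  0.     409.4294 199.9237]
 [  0.       0.       1.    ]] [[-0.7488  0.5061 -0.4281  1.0553]
 [ 0.6628  0.57   -0.4855  0.5942]
 [-0.0017 -0.6473 -0.7623  0.98  ]
 [ 0.      0.      0.      1.    ]]
top [[497.0862   0.     316.9376]
 [  0.     497.0862 199.1124]
 [  0.       0.       1.    ]] [[-0.0033 -0.9975  0.071   0.4289]
 [-1.      0.0032 -0.0002 -0.0001]
 [-0.     -0.071  -0.9975  1.4645]
 [ 0.      0.      0.      1.    ]]
```

View pics/top0.png

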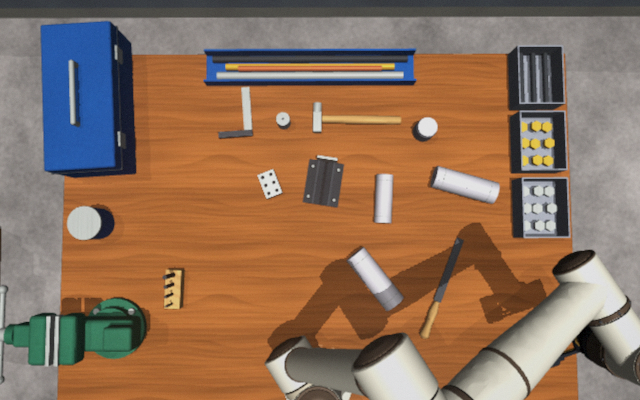

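View pics/scene0.png

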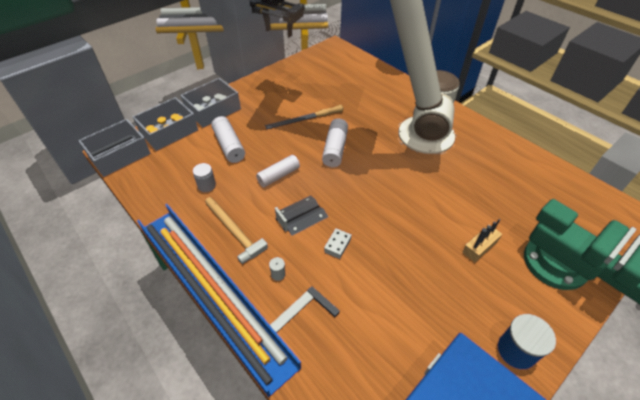

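The top view shows the smallest bar at about (383,198), right of the V-block at (323,183), which has its stop plate at (327,158). I'll zoom in there.

```bash
python3 - <<'E'
import cv2
im=cv2.imread("pics/top0.png")[145:245,245:415]
cv2.imwrite("pics/top0z.png",cv2.resize(im,None,fx=4.7,fy=4.7,interpolation=cv2.INTER_CUBIC))
im=cv2.imread("pics/scene0.png")[140:260,230:390]
cv2.imwrite("pics/scene0z.png",cv2.resize(im,None,fx=5,fy=5,interpolation=cv2.INTER_CUBIC))
E
```

```text
(no output)
```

View pics/top0z.png

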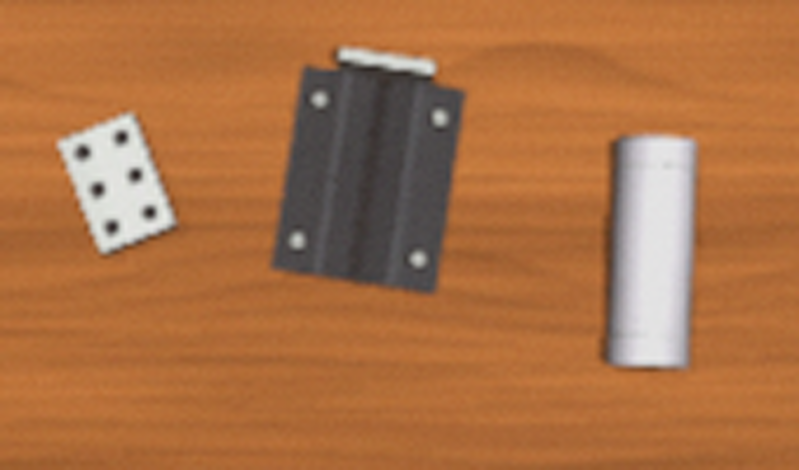

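View pics/scene0z.png

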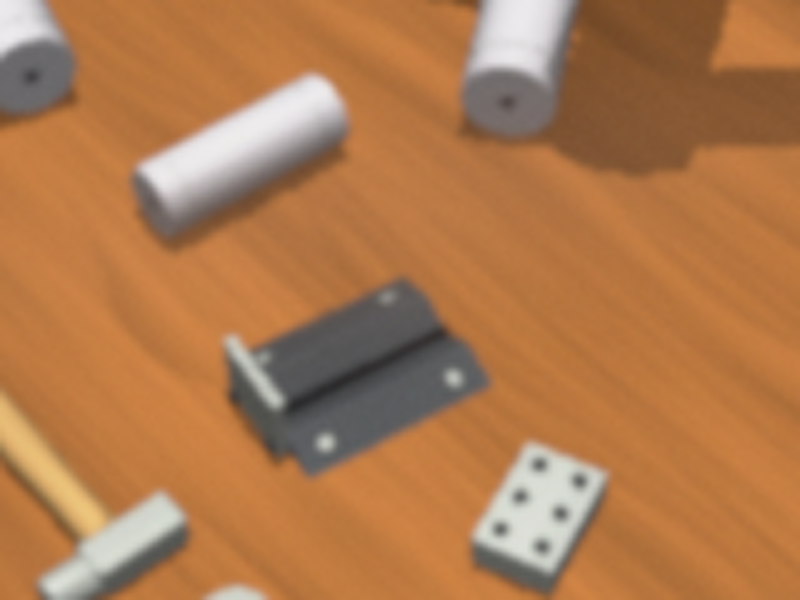

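```bash
cat > h.py <<'E'
import cv2, numpy as np
from scipy.optimize import minimize
from scipy.ndimage import gaussian_filter
def proj(P,d):
    T=np.linalg.inv(d["T"]); c=P@T[:3,:3].T+T[:3,3]; K=d["camera_matrix"]
    q=c@K.T; return q[:,:2]/q[:,2:]
def back(uv,d,z):
    K=d["camera_matrix"];T=d["T"]
    v=np.array([*uv,1.])@np.linalg.inv(K).T@T[:3,:3].T
    return T[:3,3]+v*(z-T[2,3])/v[2]
def cyl(x,y,yaw,z=.025,R=.025,L=.14):
    a=np.linspace(0,2*np.pi,60,endpoint=False);P=[]
    for s in(-L/2,L/2):
        for t in a: P.append([x+s*np.cos(yaw)-R*np.cos(t)*np.sin(yaw), y+s*np.sin(yaw)+R*np.cos(t)*np.cos(yaw), z+R*np.sin(t)])
    return np.array(P)
S=4
def hullmask(uv,box):
    u0,v0,u1,v1=box
    m=np.zeros(((v1-v0)*S,(u1-u0)*S),np.uint8)
    h=cv2.convexHull(((uv-[u0,v0]+.5)*S-.5).astype(np.float32))
    cv2.fillConvexPoly(m,np.round(h*16).astype(np.int32),255,shift=4)
    return m
def barmask(d,box):
    u0,v0,u1,v1=box
    im=d["img"][v0:v1,u0:u1]
    im=cv2.resize(im,None,fx=S,fy=S,interpolation=cv2.INTER_CUBIC)
    # wood: red >> blue; bar: grey
    s=im[:,:,0].astype(int)-im[:,:,2]
    return ((s<45)*255).astype(np.uint8)
def fitbar(d,g,z=.025,pad=14,mask=None):
    uv=proj(cyl(*g,z=z),d); 
    box=[int(uv[:,0].min())-pad,int(uv[:,1].min())-pad,int(uv[:,0].max())+pad,int(uv[:,1].max())+pad]
    m=barmask(d,box)
    n,l,st,_=cv2.connectedComponentsWithStats(m); k=1+np.argmax(st[1:,4]); m=((l==k)*255).astype(np.uint8)
    f=lambda p: np.mean(np.abs(hullmask(proj(cyl(p[0],p[1],p[2],z=z),d),box).astype(float)-m))
    best=minimize(f,g,method="Nelder-Mead",options=dict(initial_simplex=[g]+[[g[0]+.006*(i==0),g[1]+.006*(i==1),g[2]+.06*(i==2)] for i in range(3)],xatol=1e-5,fatol=1e-4))
    return best.x,best.fun/m.mean()
E
python3 - <<'E'
from plant import r, vision
from h import *
np.set_printoptions(precision=4,suppress=True)
d=vision.capture("top"); s=vision.capture("scene")
z=lambda u,v,o,f:((u+.5)/f-.5+o[0],(v+.5)/f-.5+o[1])
C=np.array([back(z(*p,(245,145),4.7),d,0) for p in[(303,66),(465,91),(436,292),(272,268)]])
print(C, np.linalg.norm(C-np.roll(C,-1,0),axis=1))
c=C.mean(0); ax=(C[0]+C[1]-C[2]-C[3]); ay=(C[0]+C[3]-C[1]-C[2]); y1=np.arctan2(ax[1],ax[0]); y2=np.arctan2(-ay[0],ay[1])
print("vb top",c,y1,y2)
C2=np.array([back(z(*p,(230,140),5),s,0) for p in[(407,278),(489,383),(310,476)]])
print("scene near-right, near-left, far-left",C2,"c",(C2[0]+C2[2])/2)
for n,p in(("top",back(z(651,251,(245,145),4.7),d,.03)),):
    print(p)
    print(fitbar(d,[p[0],p[1],-.03]))
    print(fitbar(s,[p[0],p[1],-.03]))
E
```

```text
[[ 0.6537  0.0226  0.    ]
 [ 0.6374 -0.0797  0.    ]
 [ 0.5103 -0.0606  0.    ]
 [ 0.5258  0.0423  0.    ]] [0.1036 0.1285 0.1041 0.1294]
vb top [ 0.5818 -0.0189  0.    ] -0.15119928709894703 -0.15320679226849931
scene near-right, near-left, far-left [[ 0.5039 -0.0553 -0.    ]
 [ 0.5222  0.0415  0.    ]
 [ 0.6473  0.0228  0.    ]] c [ 0.5756 -0.0162 -0.    ]
[ 0.5335 -0.1919  0.03  ]
(array([ 0.5329, -0.1927, -0.0532]), np.float64(0.026100420261004204))
(array([ 0.527 , -0.1911, -0.047 ]), np.float64(0.04449845751145181))
```

Emit:
play_rows(
  series=[
    [[0, 0, 0, 0, 0, -0.9, 1], [0, 0, 0, 0, 0, -0.9, 1], [0, 0, 0, 0, 0, -0.9, 1], [0, 0, 0, 0, 0, -0.9, 1], [0, 0, 0, 0, 0, -0.9, 1], [0, 0, 0, 0, 0, -0.9, 1], [0, 0, 0, 0, 0, -0.94, 1], [-1, -0.68, 0, 0, 0, 0, 1], [-1, -0.68, 0, 0, 0, 0, 1], [-1, -0.68, 0, 0, 0, 0, 1], [-1, -0.68, 0, 0, 0, 0, 1], [-1, -0.68, 0, 0, 0, 0, 1]],
  ],
)

```text
time: 1.7
eef_pos: [0.3164, -0.4607, 0.2224]
orientation: [3.141, 0.0, -1.722]
ft_force: [0.1, 0.1, 0.6]
opening: 0.0872
```

Emit:
play_rows(
  series=[
    [[-1, -0.68, 0, 0, 0, 0, 1], [-1, -0.68, 0, 0, 0, 0, 1], [-1, -0.68, 0, 0, 0, 0, 1], [-1, -0.68, 0, 0, 0, 0, 1], [-1, -0.68, 0, 0, 0, 0, 1], [-1, -0.68, 0, 0, 0, 0, 1], [-1, -0.68, 0, 0, 0, 0, 1], [-1, -0.68, 0, 0, 0, 0, 1], [0, 0, 0, 0, 0, 0, 1], [0, 0, 0, 0, 0, 0, 1]],
  ],
)

```text
time: 2.95
eef_pos: [0.5129, -0.2492, 0.2223]
orientation: [3.141, 0.0, -1.722]
ft_force: [0.2, 0.8, -0.4]
opening: 0.0868
```

```bash
python3 - <<'E'
from plant import r, vision
import cv2, numpy as np
np.set_printoptions(precision=4,suppress=True)
s=r.sense();print(s["time"],s["eef_pos"],s["orientation"],s["ft_force"],s["opening"])
for n in ["wrist","top"]:
    d=vision.capture(n); cv2.imwrite(f"pics/{n}1.png",d["img"][:,:,::-1])
    if n=="wrist": print(d["camera_matrix"],d["mount"])
E
```

```text
2.95 [ 0.5129 -0.2492  0.2223] [ 3.1408  0.0001 -1.7221] [ 0.1975  0.8373 -0.3579] 0.08683488003927443
[[288.9022   0.     313.738 ]
 [  0.     288.9022 199.4904]
 [  0.       0.       1.    ]] [[ 0.0014 -0.9696 -0.2445  0.0662]
 [ 1.      0.0012  0.0007 -0.0002]
 [-0.0004 -0.2445  0.9696 -0.1623]
 [ 0.      0.      0.      1.    ]]
```

View pics/wrist1.png

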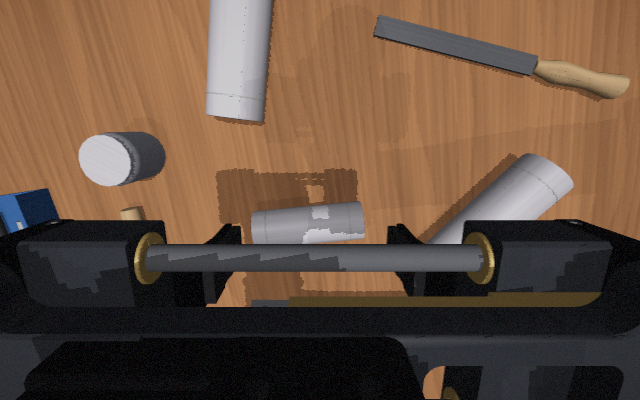

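View pics/top1.png

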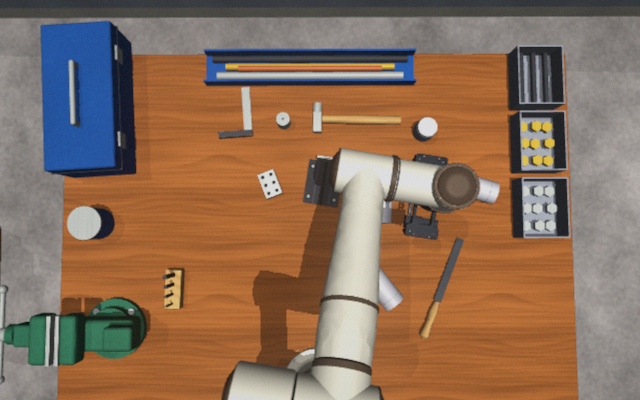

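Emit:
play_rows(
  series=[
    [[0, 0, 0.985, 0, 0, 0, 1], [0, 0, 0.985, 0, 0, 0, 1], [0, 0, 0.985, 0, 0, 0, 1], [0, 0, 0.985, 0, 0, 0, 1], [0, 0, 0.985, 0, 0, 0, 1], [0, 0, 0.985, 0, 0, 0, 1], [0, 0, 0.985, 0, 0, 0, 1], [0, 0, 0, 0, 0, 0, 1], [0, 0, 0, 0, 0, 0, 1]],
  ],
)

```text
time: 4.18
eef_pos: [0.514, -0.2499, 0.0168]
orientation: [-3.14, -0.0, -1.723]
ft_force: [0.3, -0.4, 0.5]
opening: 0.0872
```

Emit:
play_rows(
  series=[
    [[-0.3, 0, 0, 0, 0, 0, 1], [-0.3, 0, 0, 0, 0, 0, 1], [-0.3, 0, 0, 0, 0, 0, 1], [-0.3, 0, 0, 0, 0, 0, 1], [-0.3, 0, 0, 0, 0, 0, 1], [-0.3, 0, 0, 0, 0, 0, 1]],
  ],
)

```text
time: 4.92
eef_pos: [0.5216, -0.195, 0.0157]
orientation: [3.141, -0.0, -1.722]
ft_force: [-0.4, -1.1, -0.1]
opening: 0.087
```

```bash
cat > look.py <<'E'
import sys
from plant import r, vision
import cv2, numpy as np
np.set_printoptions(precision=4,suppress=True)
s=r.sense();print(s["time"],s["eef_pos"],s["orientation"],s["ft_force"],s["opening"])
k=sys.argv[1]
for n in sys.argv[2:]:
    d=vision.capture(n); im=d["img"][:,:,::-1]; 
    if n=="scene": im=cv2.resize(im[110:290,210:450],None,fx=3.3,fy=3.3,interpolation=cv2.INTER_CUBIC)
    if n=="top": im=cv2.resize(im[130:280,240:460],None,fx=3.6,fy=3.6,interpolation=cv2.INTER_CUBIC)
    cv2.imwrite(f"pics/{n}{k}.png",im)
E
python3 look.py 2 scene wrist
```

```text
4.925 [ 0.5216 -0.195   0.0157] [ 3.1415 -0.     -1.722 ] [-0.4261 -1.1457 -0.1319] 0.08702922794954696
```

View pics/scene2.png

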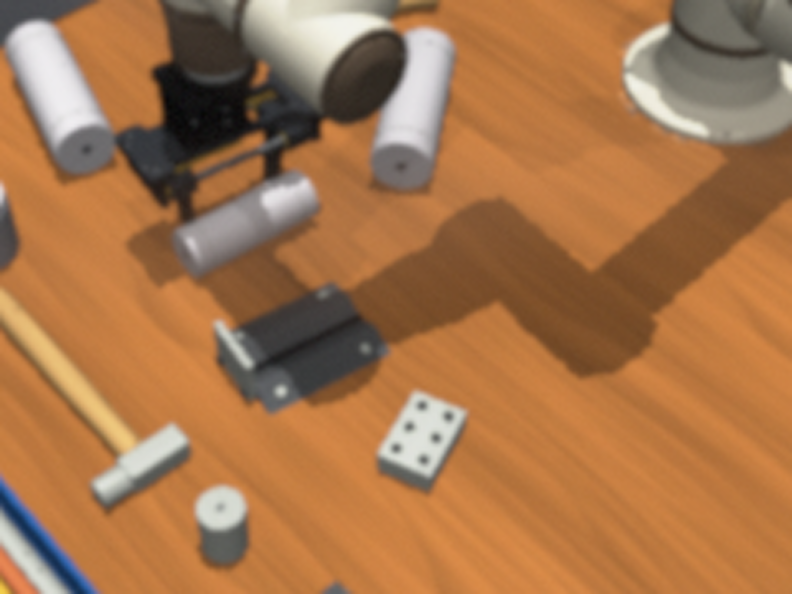

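View pics/wrist2.png

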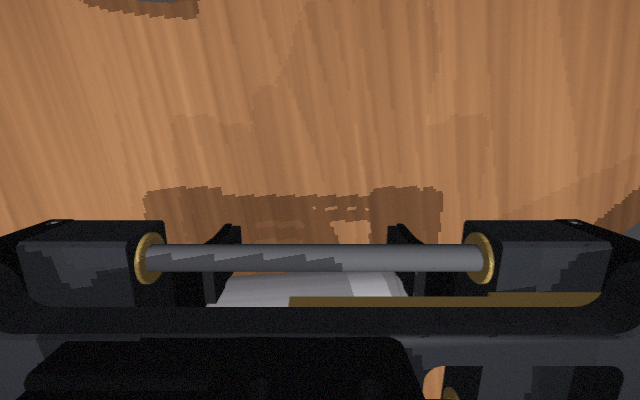

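Both fingers are now against the bar, which is at scene crop (185–315, 175–270) and roughly parallel to the block. Next I'll measure its pose.

```bash
cat > bar.py <<'E'
import sys
from plant import r, vision
from h import *
np.set_printoptions(precision=4,suppress=True)
s=vision.capture("scene")
C=np.array([.5756,-.0162]);Y=-.152   # block as seen by scene camera
ax=np.array([np.cos(Y),np.sin(Y)]);ay=np.array([-ax[1],ax[0]])
def toblk(p): q=np.array(p[:2])-C; return np.array([q@ax,q@ay])
gx,gy,z=map(float,sys.argv[1:4])
g=C+gx*ax+gy*ay
p,e=fitbar(s,[g[0],g[1],Y],z=z)
print("bar blk",toblk(p)*1000,"relyaw",p[2]-Y,"err",e)
t=r.sense()["eef_pos"]
im=s["img"][:,:,::-1].copy()
im=cv2.resize(im[110:290,210:450],None,fx=3.3,fy=3.3,interpolation=cv2.INTER_CUBIC)
h=cv2.convexHull(((proj(cyl(*p,z=z),s)-[210,110]+.5)*3.3).astype(np.float32)).astype(int)
cv2.polylines(im,[h],True,(0,255,0),1); cv2.imwrite("pics/fit%s.png"%sys.argv[4],im)
E
python3 bar.py -0.03 -0.14 .025 2
```

```text
bar blk [ -23.0364 -137.7964] relyaw 0.07557085676502844 err 0.5374001756073086
```

View pics/fit2.png

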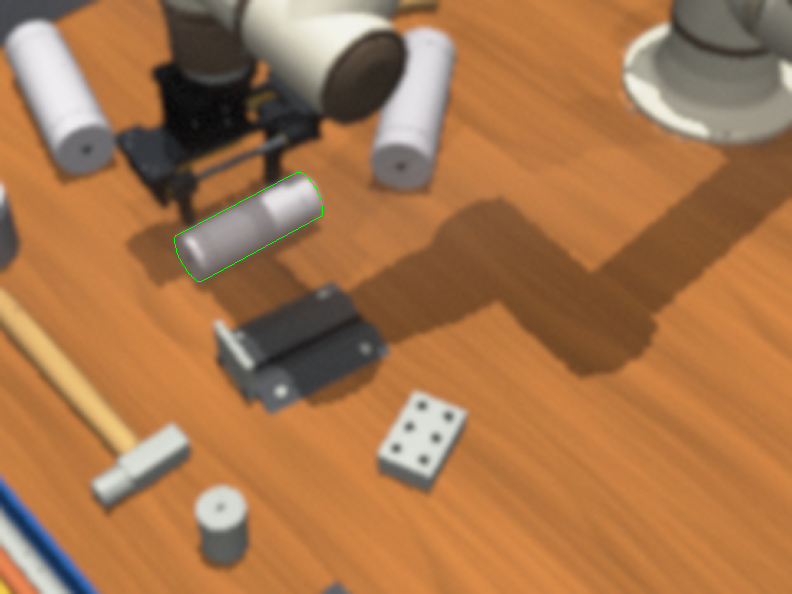

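Emit:
play_rows(
  series=[
    [[-0.25, 0, 0, 0, 0, 0, 1], [-0.25, 0, 0, 0, 0, 0, 1], [-0.25, 0, 0, 0, 0, 0, 1], [-0.25, 0, 0, 0, 0, 0, 1], [-0.25, 0, 0, 0, 0, 0, 1], [-0.25, 0, 0, 0, 0, 0, 1], [-0.25, 0, 0, 0, 0, 0, 1], [-0.25, 0, 0, 0, 0, 0, 1], [-0.25, 0, 0, 0, 0, 0, 1], [-0.25, 0, 0, 0, 0, 0, 1]],
  ],
)

```text
time: 6.32
eef_pos: [0.5329, -0.1211, 0.0157]
orientation: [-3.142, 0.0, -1.722]
ft_force: [0.1, -0.1, 0.2]
opening: 0.0872
```

```bash
python3 bar.py -0.03 -0.06 .025 3; python3 look.py 3 top
```

```text
bar blk [-26.648  -67.5861] relyaw 0.10233278740945123 err 0.7065998747651846
6.375 [ 0.5331 -0.1205  0.0157] [-3.1413  0.0001 -1.7215] [-0.0206  0.1584  0.9304] 0.08745818627359221
```

View pics/fit3.png

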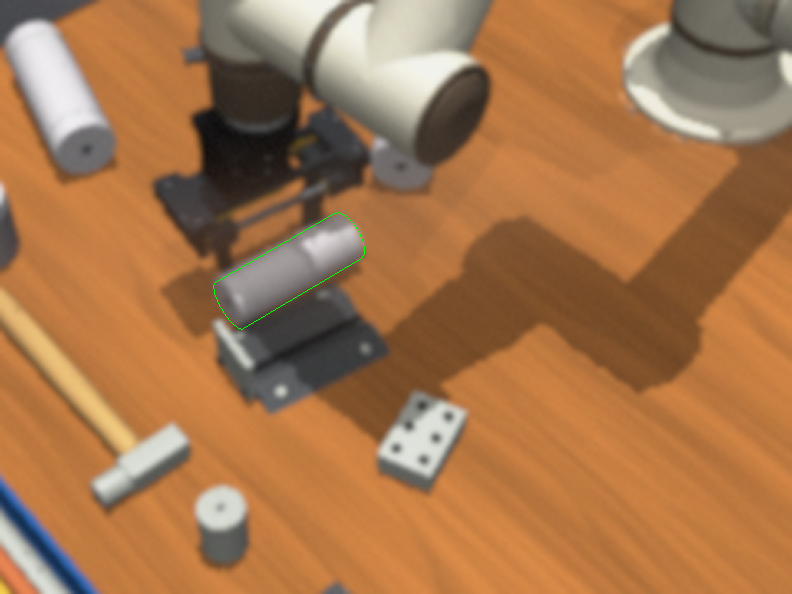

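View pics/top3.png

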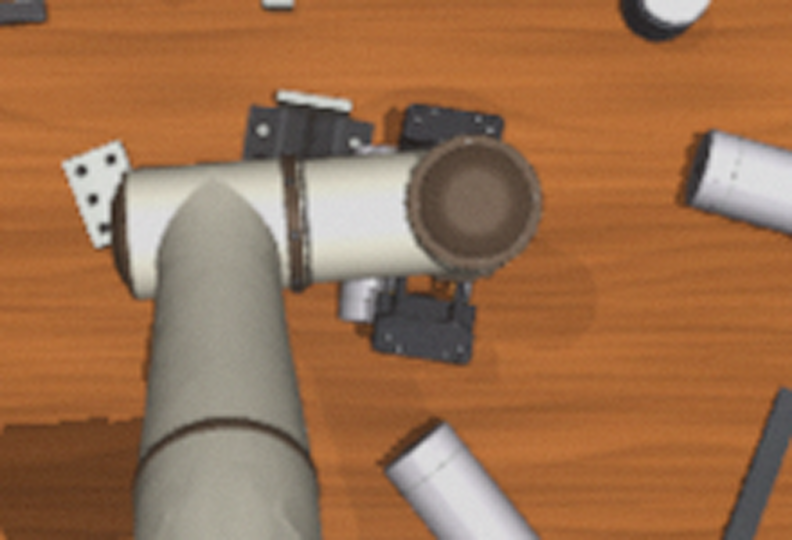

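Emit:
play_rows(
  series=[
    [[-0.2, 0, 0, 0, 0, 0, 1], [-0.2, 0, 0, 0, 0, 0, 1], [-0.15, 0, 0, 0, 0, 0, 1], [-0.15, 0, 0, 0, 0, 0, 1], [-0.15, 0, 0, 0, 0, 0, 1], [-0.15, 0, 0, 0, 0, 0, 1], [-0.15, 0, 0, 0, 0, 0, 1], [-0.15, 0, 0, 0, 0, 0, 1]],
  ],
)

```text
time: 7.42
eef_pos: [0.5382, -0.0853, 0.0168]
orientation: [3.141, -0.003, -1.723]
ft_force: [-1.9, -11.8, 5.9]
opening: 0.0872
```

```bash
python3 bar.py -0.03 -0.036 .033 4;python3 look.py 4 wrist
```

```text
bar blk [-26.2703 -35.3585] relyaw 0.01868398722128381 err 0.708692062743248
7.475 [ 0.5385 -0.0845  0.0166] [ 3.1413 -0.002  -1.7227] [-1.1273 -7.9883  4.9391] 0.08687315054813904
```

View pics/fit4.png

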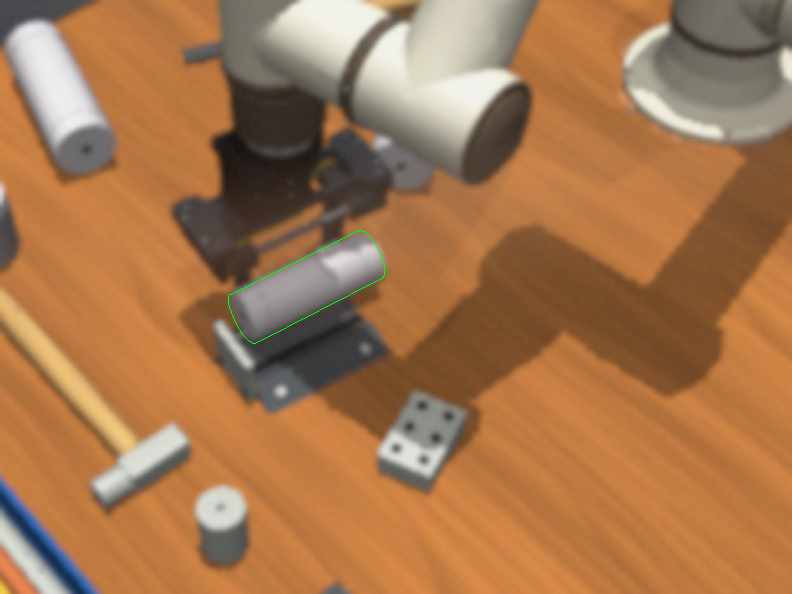

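Emit:
play_rows(
  series=[
    [[-0.12, 0, 0, 0, 0, 0, 1], [-0.12, 0, 0, 0, 0, 0, 1], [-0.12, 0, 0, 0, 0, 0, 1], [-0.12, 0, 0, 0, 0, 0, 1], [-0.12, 0, 0, 0, 0, 0, 1], [0, 0, 0, 0, 0, 0, 1], [0, 0, 0, 0, 0, 0, 1]],
  ],
)

```text
time: 8.4
eef_pos: [0.5414, -0.0651, 0.0156]
orientation: [3.141, 0.0, -1.722]
ft_force: [0.4, -0.6, 0.5]
opening: 0.0871
```

```bash
python3 bar.py -0.03 -0.01 .028 5;python3 look.py 5 wrist
```

```text
bar blk [3.3663 7.7293] relyaw 0.08570418493907717 err 0.6568690589659701
8.45 [ 0.5414 -0.0652  0.0157] [ 3.1415  0.     -1.7221] [-0.3287 -0.2182 -0.0463] 0.08704818599641605
```

View pics/fit5.png

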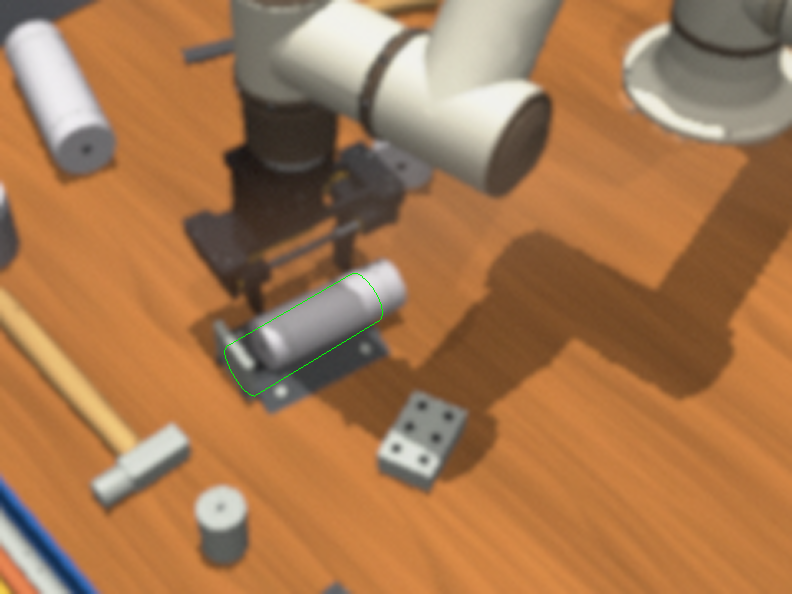

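Emit:
play_rows(
  series=[
    [[0, 0, -0.9, 0, 0, 0, 1], [0, 0, -0.9, 0, 0, 0, 1], [0, 0, -0.9, 0, 0, 0, 1], [0, 0, -0.9, 0, 0, 0, -1], [-0.25, 0.9, 0, 0, 0, 0, -1], [-0.5, 0.9, 0, 0, 0, 0, -1], [-0.5, 0.9, 0, 0, 0, 0, -1], [-0.5, 0.9, 0, 0, 0, 0, -1], [0, 0, 0, 0, 0, 0, -1], [0, 0, 0, 0, 0, 0, -1]],
  ],
)

```text
time: 9.75
eef_pos: [0.4433, 0.0029, 0.124]
orientation: [-3.14, 0.0, -1.722]
ft_force: [0.1, 0.1, 1.4]
opening: 0.0251
```

```bash
python3 look.py 6 top scene wrist
```

```text
9.75 [0.4433 0.0029 0.124 ] [-3.1405  0.0003 -1.7219] [0.1051 0.1454 1.4404] 0.025105511018312047
```

View pics/top6.png

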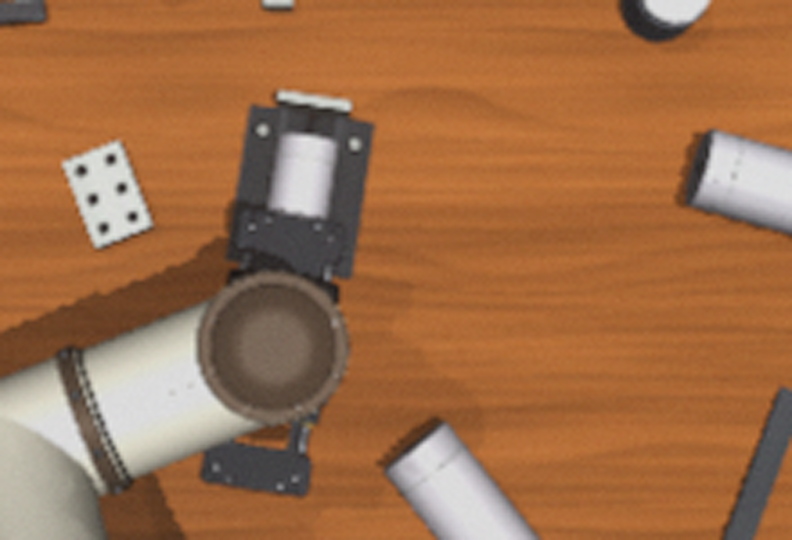

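View pics/scene6.png

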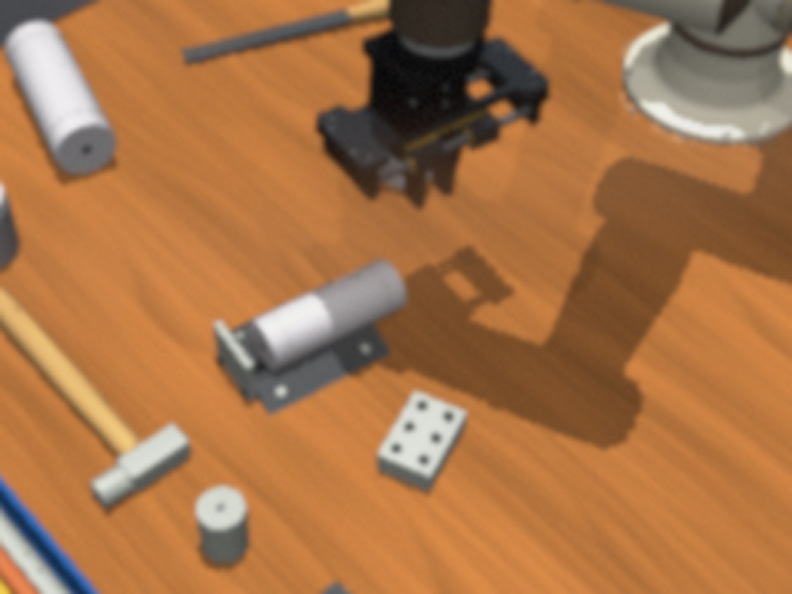

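View pics/wrist6.png

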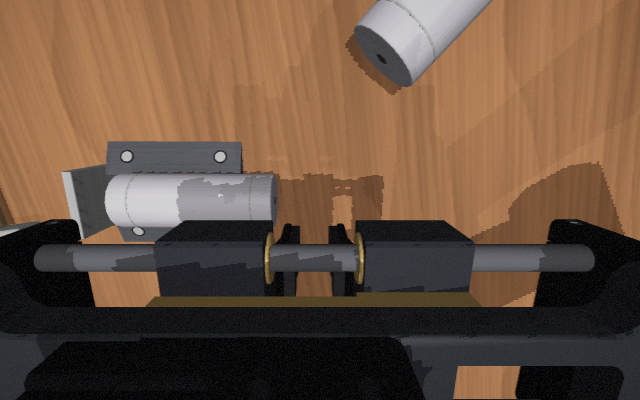

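The bar is lying in the groove with its near end about 30 mm short of seated, and the tool is lined up behind it. I'll lower the shut fingers and push along.

Emit:
play_rows(
  series=[
    [[0, 0, 0.9, 0, 0, 0, -1], [0, 0, 0.9, 0, 0, 0, -1], [0, 0, 0.9, 0, 0, 0, -1], [0, 0, 0.9, 0, 0, 0, -1], [0, 0, 0, 0, 0, 0, -1], [0, -0.2, 0, 0, 0, 0, -1], [0, -0.2, 0, 0, 0, 0, -1], [0, -0.2, 0, 0, 0, 0, -1]],
  ],
)

```text
time: 10.9
eef_pos: [0.4616, 0.0004, 0.0166]
orientation: [-3.14, 0.001, -1.722]
ft_force: [0.0, -0.3, -0.8]
opening: 0.0003
```

Emit:
play_rows(
  series=[
    [[0, -0.15, 0, 0, 0, 0, -1], [0, -0.15, 0, 0, 0, 0, -1], [0, -0.15, 0, 0, 0, 0, -1], [0, -0.15, 0, 0, 0, 0, -1]],
  ],
)

```text
time: 11.4
eef_pos: [0.4756, -0.0031, 0.0154]
orientation: [3.136, -0.002, -1.723]
ft_force: [-6.7, 2.3, 4.6]
opening: 0.0006
```

```bash
python3 look.py 7 top scene
```

```text
11.4 [ 0.4756 -0.0031  0.0154] [ 3.1363 -0.002  -1.723 ] [-6.6565  2.3009  4.6197] 0.0006452397486941238
```

View pics/top7.png

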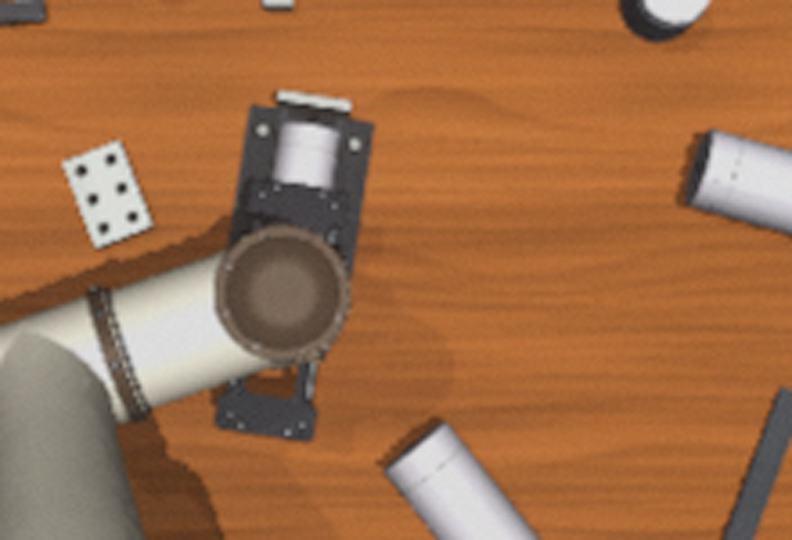

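View pics/scene7.png

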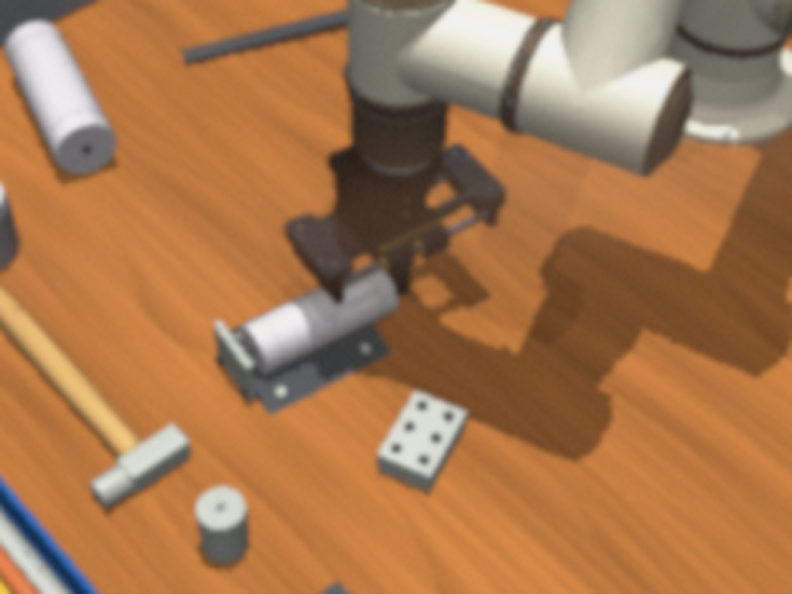

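Emit:
play_rows(
  series=[
    [[0, -0.1, 0, 0, 0, 0, -1], [0, -0.1, 0, 0, 0, 0, -1], [0, -0.1, 0, 0, 0, 0, -1]],
  ],
)

```text
time: 11.88
eef_pos: [0.485, -0.0044, 0.0154]
orientation: [3.138, -0.002, -1.723]
ft_force: [-5.0, 0.9, 3.4]
opening: 0.0006
```

Emit:
play_rows(
  series=[
    [[0, -0.07, 0, 0, 0, 0, -1], [0, -0.07, 0, 0, 0, 0, -1]],
  ],
)

```text
time: 12.12
eef_pos: [0.4892, -0.005, 0.0154]
orientation: [3.138, -0.002, -1.723]
ft_force: [-5.5, 0.2, 4.2]
opening: 0.0006
```

```bash
python3 look.py 8 top scene
```

```text
12.125 [ 0.4892 -0.005   0.0154] [ 3.1376 -0.0015 -1.7229] [-5.4639  0.1887  4.2382] 0.0005678964773537619
```

View pics/top8.png

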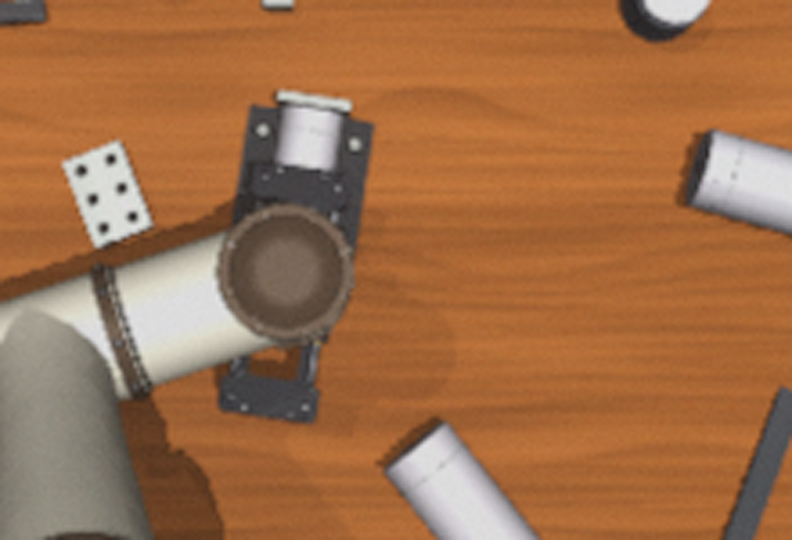

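View pics/scene8.png

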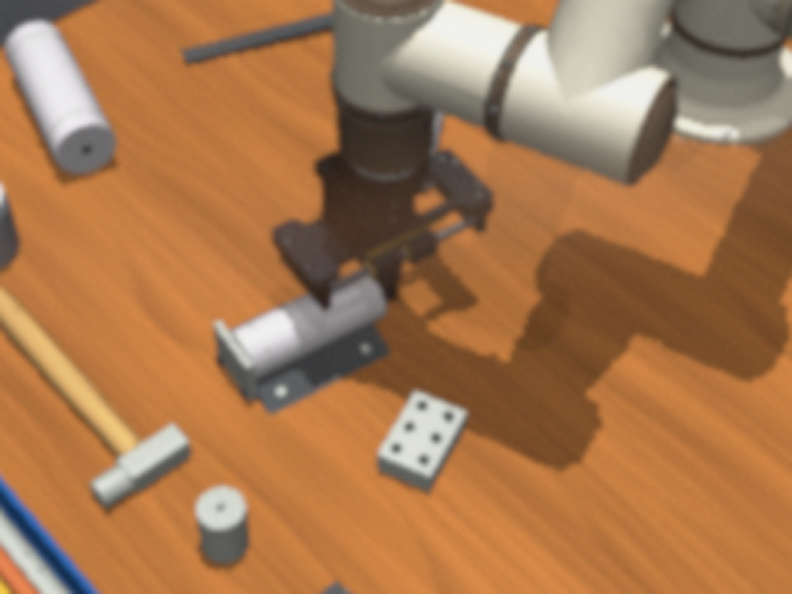

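Emit:
play_rows(
  series=[
    [[0, -0.05, 0, 0, 0, 0, -1], [0, -0.05, 0, 0, 0, 0, -1]],
  ],
)

```text
time: 12.48
eef_pos: [0.4913, -0.0054, 0.0153]
orientation: [3.136, -0.002, -1.723]
ft_force: [-10.3, 4.1, 8.7]
opening: 0.0006
```

Emit:
play_rows(
  series=[
    [[0, -0.04, 0, 0, 0, 0, -1], [0, 0, 0, 0, 0, 0, -1]],
  ],
)

```text
time: 12.72
eef_pos: [0.4913, -0.0054, 0.0153]
orientation: [3.134, -0.002, -1.723]
ft_force: [-11.9, 4.9, 8.4]
opening: 0.0001
```

Emit:
play_rows(
  series=[
    [[0, -0.06, 0, 0, 0, 0, -1], [0, 0, 0, 0, 0, 0, -1]],
  ],
)

```text
time: 12.98
eef_pos: [0.4912, -0.0056, 0.0152]
orientation: [3.13, -0.003, -1.724]
ft_force: [-15.9, 8.0, 12.8]
opening: 0.0005
```

Emit:
play_rows(
  series=[
    [[0, 0.15, 0, 0, 0, 0, -1], [0, 0.5, 0, 0, 0, 0, -1], [0, 1, 0, 0, 0, 0, -1], [0, 0.5, -0.8, 0, 0, 0, -1], [0, 0, -1, 0, 0, 0, -1], [0, 0, -1, 0, 0, 0, -1], [0.5, 0.3, -1, 0, 0, 0, -1], [1, 0, -0.5, 0, 0, 0, -1], [1, 0, 0, 0, 0, 0, -1], [1, 0, 0, 0, 0, 0, -1], [0, 0, 0, 0, 0, 0, -1]],
  ],
)

```text
time: 14.35
eef_pos: [0.4086, -0.0991, 0.1448]
orientation: [-3.14, 0.0, -1.725]
ft_force: [0.6, 0.1, -0.2]
opening: 0.0004
```

```bash
python3 look.py 9 top scene; python3 - <<'E'
from plant import vision
from h import *
for n in("top","scene"):
    d=vision.capture(n);im=d["img"][:,:,::-1]
    im=im[145:235,285:365] if n=="top" else im[185:240,265:345]
    cv2.imwrite(f"pics/z9{n}.png",cv2.resize(im,None,fx=6.5,fy=6.5,interpolation=cv2.INTER_CUBIC))
E
```

```text
14.35 [ 0.4086 -0.0991  0.1448] [-3.1397  0.0005 -1.725 ] [ 0.6015  0.0968 -0.1903] 0.00042117868241842344
```

View pics/z9top.png

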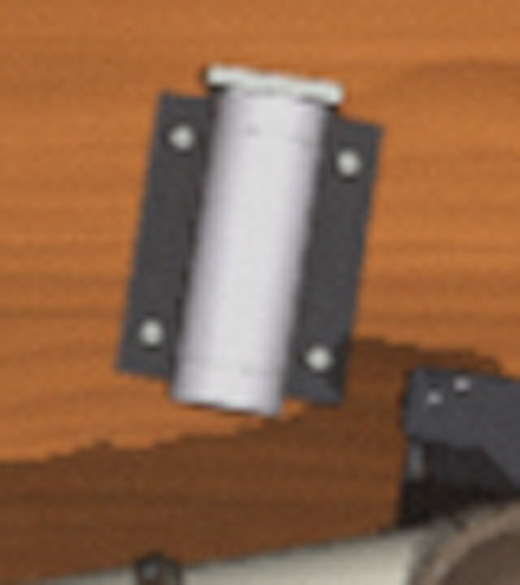

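View pics/z9scene.png

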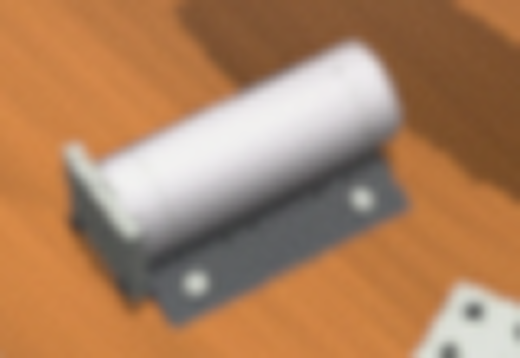

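View pics/scene9.png

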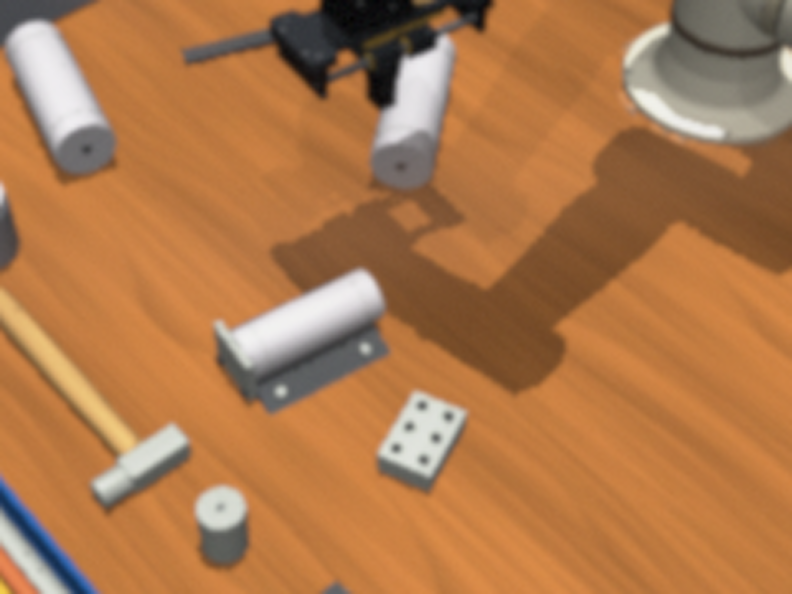

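The bar is up against the stop plate in both views, and the arm is clear. One numeric check on where its near end lies before I hand in.

```bash
python3 - <<'E'
from plant import r,vision
from h import *
np.set_printoptions(precision=4,suppress=True)
d=vision.capture("top")
C=np.array([.5818,-.0189]);Y=-.152
ax=np.array([np.cos(Y),np.sin(Y)]);ay=np.array([-ax[1],ax[0]])
def blk(u,v,z):
    p=back(((u+.5)/6.5-.5+285,(v+.5)/6.5-.5+145),d,z)[:2]-C; return np.array([p@ax,p@ay])*1000
print("near corners z27",blk(172,401,.027),blk(280,413,.027),"side edges mid",blk(197,250,.027),blk(303,255,.027))
print("far edge z27..52",blk(272,92,.052))
im=d["img"][:,:,::-1][145:235,285:365]; im=cv2.resize(im,None,fx=6.5,fy=6.5,interpolation=cv2.INTER_CUBIC)
c=C-.005*ax
h=cv2.convexHull(((proj(cyl(c[0],c[1],Y,z=.027),d)-[285,145]+.5)*6.5).astype(np.float32)).astype(int)
cv2.polylines(im,[h],True,(0,255,0),1);cv2.imwrite("pics/chk.png",im)
E
```

```text
near corners z27 [-75.9307  24.4266] [-74.0947 -23.9499] side edges mid [-7.4211 23.4492] [ -2.62   -23.7446]
far edge z27..52 [64.1411  0.6572]
```

View pics/chk.png

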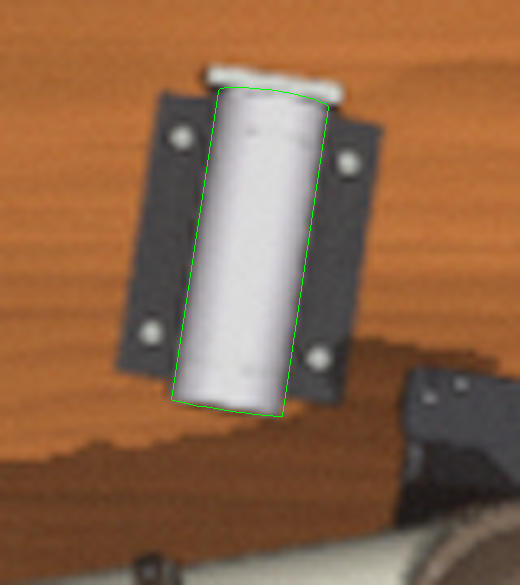

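The outline projected for a seated bar matches the picture: the near end is at -75 mm, the far end at 64 mm and the centre line is within 0.5 mm. Handing in.

```bash
python3 -c "
from plant import r
print(r.hand_in()); print(r.sense()['time'])"
```

```text
the job is handed in; nothing more can be done
None
the job is handed in; nothing more can be done
```

The bar is in the V-block groove with its end against the stop plate, and I handed the job in at about 14.5 s of the 48 s allowed. The hand-in gives no verdict.

**What I did:** I rolled the smallest bar over the bench and up the shoulder with both open fingers until it dropped over the lip. I then pushed it along the groove with the shut fingers and backed the arm clear.

**Last checks:**
- **Stop contact:** on the last push the tool stopped moving at x = 0.491 m while its commanded position kept advancing. The sideways force rose from about 5 N to about 18 N, plus some 13 N upward on the tool.
- **Position:** the top camera put the bar's near end at -75 mm (nominal -75), its far end at 64 mm (nominal 65) and its centre line within about 0.5 mm of the groove's middle. The outline projected for a seated bar matched the picture.
- **Other pieces:** nothing looked moved in the final picture, but I checked this only by eye and only for the pieces in the cropped scene view.

**What disagreed or failed:**
- The scene and top cameras differed by 5 to 6 mm in absolute position. I relied on positions relative to the block and on the contact force.
- The scene-camera outline fits were unreliable while the arm shaded the bar, with 50–70% mismatch. The one taken just after the bar dropped into the groove was plainly wrong, so I discarded it and judged by the pictures.
- I had no direct reading of how far the bar rolled on the bench. I inferred it from about 115 mm of travel with almost no push force.

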